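# Clamp the shaker in the one-hand kitchen vice

### The arm

A 7-joint arm with a two-finger parallel gripper is mounted at the origin on a cart in front of the work surface, level with it; the furniture and walls round the work are solid. World frame = base frame: x ahead of the robot, y to its left, z up, the work surface at z = 0. Lengths are in m, angles in rad, forces in N, time in s.
With the tool pointing down it reaches from about 0.35 to 0.9 m from the base axis. Payload 8.1 kg.
Tool frame: the origin (TCP) lies midway between the tips of the shut fingers; the grasp point (between the pads) lies 19 mm behind it; z points along the fingers, y is the line along which they close (so a half turn about z gives the same grasp; the last joint's range is limited). The gripper opens to 92 mm and grips with 3 to 60 N. Pads are 19 mm wide; open, the fingers measure 130 mm over their backs; the gripper's body (75 mm by 190 mm) begins 47 mm behind the grasp point.
Start: joints at [1.121, 0.434, 0.025, 1.573, -0.012, 1.134, -0.075], TCP at [0.212, -0.588, 0.227] pointing down, gripper open.
Joint ranges: [-2.62, 2.62], [-0.44, 2.09], [-1.27, 1.32], [0.08, 2.57], [-1.32, 4.46], [0.12, 2], [-2.74, 2.74]. Speed limits (rad/s): [2.22, 2.22, 3.01, 3.01, 3.14, 3.14, 3.14].

### API

Orientations are given as a rotation vector (axis times angle).
In Python, from cell import observe, get_image, camera_model, sign_off, recognise, silhouettes gives the robot as it stands.
- The arm moves only by the tool apply_moves, never from a script. Its argument "motion" is a list of rows, each an object of numbers: "x", "y", "z": the shift along the world's x, y, z in cm; "yaw": the turn about the world's z in degrees; "hand": the opening, from -1 (shut) to 1 (fully open), so that 0 is half open. In form: [{"x": .., "y": .., "z": .., "yaw": .., "hand": ..}, ...]. A call has 1 to 10 rows; each row is the pose to reach, as a shift and turn from the pose commanded when the call began; what a row does not reach only later rows make up. A row lasts 1/8 s, in which the tool goes at most 62.5 mm and 10.7 degrees, less where a joint would pass 70% of its speed; a pose out of reach is approached as far as the arm can. A call with a gripper value outside its range is refused whole. The fingers move at their own pace and stop on an object; "newtons" is the grip in N (left out, the last holds). Time passes only in rows, so rows that repeat a pose let the fingers close. It gives the time, the measured TCP pose, the force, the opening and the grip force at its end, in the units of the state.
- observe(): the state, without advancing time (a new reading comes with each control period).
- get_image(name): name is "side" or "top" or "wrist"; returns the picture (400x640x3 uint8, blue, green, red); there is no depth.
- camera_model(name): a dict with "camera_matrix" (3x3 intrinsics, pixels), "T" (4x4, takes a point from camera to world coordinates). Camera axes: x right, y up, looking along -z (the intrinsics and any distortion apply to the point x, -y, -z); pixel columns grow to the right and rows downward; lengths in m; the calibration is good to about 2 mm. A picture is of the moment at which its call begins: read the wrist's pose just before it. camera_model takes no time and is no camera call; for the wrist camera it gives the pose at the moment of the call.
- sign_off(): hands the job in; it is judged then, once.
Trained networks look in the newest picture that a camera, given by its name, has taken for a name from the list of things; names that differ only in an ending like _2 or _b are one class to them, and where a whole thing is asked for, a point or a joint stands for the part that bears it (a point fixed in the world has none). Each returns a list of dicts, best first, with "p" (0 to 1); they miss things now and then, are a little off and sometimes report something else, mostly with a low value. They report only what shows in the picture. A call takes as long as a camera call.
- recognise(query, camera): "rect" ([left, top, right, bottom] in pixels, round what is visible of it).
- silhouettes(query, camera): "mask" (400x640 bool, what is visible of it) and "rect" ([left, top, right, bottom] in pixels, round what is visible of it).
The state is a dict: "clock": time; "joints": joint angles; "dq": joint speeds; "joint_efforts": joint torques, N m; "position": TCP position; "ee_rot": TCP orientation; "force": force on the tool from outside, world axes, zero at the start; "ft_torque": the same for the moment, N m; "width": opening from 0.0 (shut) to 1.0 (fully open); "gripper_force": force on a finger pad.
Only numpy, scipy, OpenCV 4.12 (cv2) and the standard library are available. Lean on these libraries where they do the work, as an engineer would, in place of code of your own. Each camera call takes 0.05 s, during which the arm holds its last target. There are 200 camera calls.

### The job

Grip the salt shaker in the kitchen vice so that its cap can be unscrewed with one hand: slide the jaw up until it pushes the shaker firmly, but not hard, against the back jaw, back the jaw off again by about 3 mm so that its face is just clear of the shaker, then swing the clamp lever fully down so that its pad holds the shaker. The shaker stays standing upright in the vice, and the mug, the egg timer and the second shaker are left where they are.

Things in the scene. Friction and masses are not known exactly. Their poses are not given: they have to be found in the camera images.
- vice: Bamboo base board, fixed, 320 x 100 x 14 mm. Origin: centre of underside; x along the track to the back jaw, z up. The back jaw (block 74 wide, 70 high, two upright rubber posts that centre the shaker at y = 0) was set by hand: the shaker backed against it has its centre somewhere from x = 0.076 to 0.101 m; this is not measured and must be felt.
- jaw_grip (a point): Grasp point on the jaw's grip spine, 105 mm behind the jaw's face, world z 0.034. The spine is an upright bar 18 mm thick (across base y), from 40 to 126 mm behind the face, from world z 0.015 to 0.051; the base's top is free at both sides. Axes as the base's. A grip gives 1 to 3 mm under the drag before the jaw follows.
- jaw: Sliding jaw (with lever and pad). Origin: in the plane of its front face, on the base's top (world z 0.014), middle line; axes as the base's. Slides along base x from -0.030 to 0.085 m, drags with a steady 8 N both ways, stays where left. Rubber face 44 wide, 2 to 26 mm above the base's top; behind it a tower 48 wide, 40 long, 59 high, then a narrow grip spine.
- lever (a joint): Angle of the clamp lever, hinged on the jaw across the track: 0 = shut, flat, pointing away from the back jaw over the spine; 1.57 = upright, open. Starts nearly upright, swings back and down, stays where left (hinge friction 0.15 N m, plus the cam). Axis 22 mm behind the jaw's face, 66 mm above the worktop; bar 14 wide, 10 thick, its end 88 mm from the axis.
- lever_tip (a point): Middle of the lever's rounded end (20 mm across, 10 mm thick), 78 mm from the hinge axis.
- pad: Sprung rubber pad 30 x 22 mm in the jaw, centre 55 mm above the worktop. About 1 mm behind the jaw's face when the lever is open; the cam drives it to 7 mm in front of the face when shut, with a spring of 1.5 N per mm: it presses the shaker only if the face is less than 7 mm from it; past 8 N the jaw slips back. Origin: 7 mm behind the pad's front, at the height of the base's top.
- shaker: Glass salt shaker with a metal cap, about 44 mm in diameter, 90 mm high, 0.12 kg (may vary by a third), standing loose on the base between the jaws. Origin: centre of its underside; z up.
- mug: Two-tone mug, 86 x 120 x 88 mm, bystander left of the vice. Origin: centre of its underside.
- timer: Round egg timer, 63 mm across, 58 mm high, bystander behind the vice. Origin: centre of its underside.
- second_shaker: Like shaker, a bystander standing on the worktop behind the vice. Origin: centre of its underside.

How it is judged:
On the way, in this order (a step that is already met when the one before it is completed fails the run):
1. the jaw is pushed firmly against the shaker, which backs against the back jaw (over 3 N), lever still open (contact force between jaw and shaker above 3 N and value of joint lever above 0.9 rad), for 0.1 s.
2. the jaw is backed off so that it no longer presses on the shaker, lever still open (contact force between jaw and shaker below 0.2 N and value of joint lever above 0.9 rad), for 0.2 s.
At the end, for the whole second after the job is handed in: The lever is fully down (within 0.12 rad of shut), the pad presses the shaker with over 2 N, and the shaker stands upright (within 0.15 rad) and still on the base of the vice (value of joint lever below 0.12 rad and contact force between pad and shaker above 2 N and angle between shaker's own z axis and vertical below 0.15 rad and z of shaker in the frame of vice below 0.02 m and linear speed of shaker below 0.02 m/s); the robot touches nothing.
It fails at once if the jaw presses the glass shaker with more than 40 N (contact force between jaw and shaker above 40 N).
It fails at once if the mug is moved by more than 30 mm (distance of mug from where it was at the start of the episode above 0.03 m).
It fails at once if the egg timer is moved by more than 30 mm (distance of timer from where it was at the start of the episode above 0.03 m).
It fails at once if the second shaker is moved by more than 30 mm (distance of second_shaker from where it was at the start of the episode above 0.03 m).
It also fails if it takes over 58 s, if anything falls off the work surface, if the arm or the gripper's body presses on something with over 40 N, if the wrist force passes 120 N, or if a joint passes its speed limit or range.

## Working session

There is one attempt and no reset: what is moved stays moved. The work goes in short steps, Python scripts to look and compute and a tool call to move; the robot and the scene stay as the last step left them, time stands still between calls to the robot, and variables do not carry over. Pictures are saved under pics/ and viewed, at most 10 in all, crops included, and the job is handed in when it is done.

Besides the shell and the picture viewer there is one more tool, called after "Request:" as name(argument=value, ...), one argument or row to a line, values as JSON. apply_moves: Moves the arm, as the interface text tells. Its arguments: {"type":"object","properties":{"motion":{"type":"array","items":{"type":"object","properties":{"x":{"type":"number"},"y":{"type":"number"},"z":{"type":"number"},"yaw":{"type":"number"},"hand":{"type":"number"}}}},"newtons":{"type":"number"}},"required":["motion"]}

```bash
mkdir -p pics; ls
python3 - <<'E'
from cell import *
import cv2
s=observe();print({k:s[k] for k in('clock','position','ee_rot','force','width')})
for c in('top','side'):
    im=get_image(c);cv2.imwrite(f'pics/{c}0.png',im)
    for q in('vice','jaw','jaw_grip','lever','shaker','mug','timer'):
        r=recognise(q,c);print(c,q,[(x['rect'],round(x['p'],2)) for x in r[:3]])
    m=camera_model(c);print(m['camera_matrix'],m['T'],m.keys())
E
```

```text
pics
{'clock': 0.0, 'position': array([ 0.21218006, -0.58734697,  0.22596787]), 'ee_rot': array([-3.09306794e+00, -5.41577740e-01,  6.34944992e-04]), 'force': array([0.05041519, 0.45643953, 0.41217067]), 'width': 1.0018664280868912}
top vice [([303.5, 202.1, 431.6, 257.2], 0.75)]
top jaw [([312.6, 220.7, 362.9, 242.6], 0.81)]
top jaw_grip []
top lever []
top shaker [([381.3, 220.2, 397.5, 232.7], 0.58)]
top mug [([184.5, 248.6, 240.2, 286.5], 0.62)]
top timer [([346.7, 145.6, 368.0, 171.0], 0.87)]
[[511.98017716   0.         325.24778604]
 [  0.         511.98017716 203.21776599]
 [  0.           0.           1.        ]] [[-0.0087441   0.99630171 -0.08547769  0.4319894 ]
 [-0.99995195 -0.00833321  0.00516261 -0.07095148]
 [ 0.00443122  0.08551872  0.99632671  1.29935398]
 [ 0.          0.          0.          1.        ]] dict_keys(['camera_matrix', 'T'])
side vice [([321.3, 161.2, 369.3, 234.8], 0.59)]
side jaw [([333.4, 160.3, 352.8, 219.7], 0.66)]
side jaw_grip [([333.7, 162.2, 355.6, 221.6], 0.67)]
side lever [([340.9, 158.7, 347.7, 192.0], 0.52)]
side shaker [([346.5, 158.0, 355.6, 183.6], 0.51)]
side mug [([327.3, 258.1, 369.5, 322.3], 0.58)]
side timer [([273.8, 175.9, 293.3, 195.6], 0.88)]
[[400.73953939   0.         313.23015491]
 [  0.         400.73953939 197.05438741]
 [  0.           0.           1.        ]] [[-0.95991341  0.14622895 -0.23913037  0.28569629]
 [-0.2795282  -0.56253934  0.77808321  0.77146004]
 [-0.02074195  0.81373619  0.58086417  0.69259116]
 [ 0.          0.          0.          1.        ]] dict_keys(['camera_matrix', 'T'])
```

Run:
```python
import cv2
a=cv2.imread('pics/top0.png')[130:300,170:450];cv2.imwrite('pics/t0.png',cv2.resize(a,None,fx=2.8,fy=2.8,interpolation=2))
a=cv2.imread('pics/side0.png')[130:330,250:450];cv2.imwrite('pics/s0.png',cv2.resize(a,None,fx=3,fy=3,interpolation=2))
```

```text
(no output)
```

View pics/t0.png

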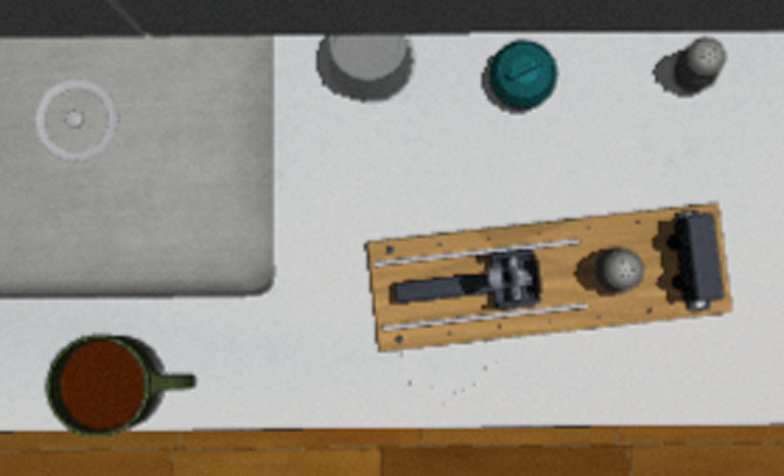

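View pics/s0.png

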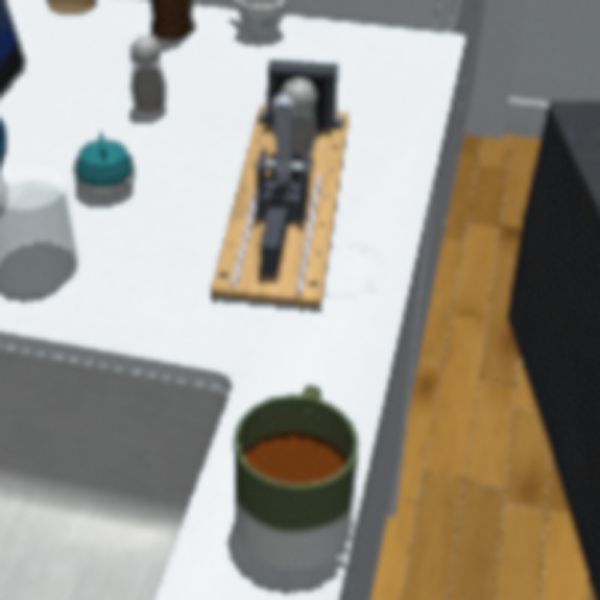

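The top crop shows the vice pointing right (world −y), with base corners at crop (367,241), (719,203), (732,311), (379,351). The spine end is at (392,292), the tower at (515,280) and the shaker at (620,270). The side view shows the lever nearly upright.

```bash
cat > h.py <<'E'
import numpy as np, cv2
from cell import *
def px2w(c,uv,z,m=None):
    m=m or camera_model(c);K=m['camera_matrix'];T=m['T']
    d=np.array([(uv[0]-K[0,2])/K[0,0],-(uv[1]-K[1,2])/K[1,1],-1]);d=T[:3,:3]@d;o=T[:3,3]
    return o+d*(z-o[2])/d[2]
def w2px(c,p,m=None):
    m=m or camera_model(c);K=m['camera_matrix'];T=m['T']
    q=T[:3,:3].T@(np.array(p)-T[:3,3]);return np.array([K[0,2]+K[0,0]*q[0]/-q[2],K[1,2]-K[1,1]*q[1]/-q[2]])
E
python3 - <<'E'
from h import *
f=lambda u,v,z:px2w('top',(u/2.8+170,v/2.8+130),z)
C=[f(*p,.014)[:2] for p in((367,241),(719,203),(732,311),(379,351))]
print(C,[np.linalg.norm(C[i]-C[(i+1)%4]) for i in range(4)])
c=np.mean(C,0);r=cv2.minAreaRect(np.float32(C))
ax=(C[1]+C[2]-C[0]-C[3]);ax/=np.linalg.norm(ax);print(c,ax,np.degrees(np.arctan2(ax[1],ax[0])))
n=np.array([-ax[1],ax[0]])
for nm,p in dict(spine_end=(392,292,.051),towerfrontR=(541,255,.073),towerfrontL=(538,305,.073),shakertop=(624,268,.104),backface=(683,262,.084)).items():
    w=f(*p)[:2];print(nm,w,(w-c)@ax,(w-c)@n)
e=observe()['ee_rot'];R=cv2.Rodrigues(e)[0];print(R)
m=camera_model('wrist');print(m['T'][:3,3]-observe()['position'],m['camera_matrix'][0,0])
E
```

```text
[array([ 0.51034194, -0.01655357]), array([ 0.54193848, -0.33373422]), array([ 0.44482313, -0.34288453]), array([ 0.41198469, -0.0267923 ])] [np.float64(0.31875054411783194), np.float64(0.0975454733691364), np.float64(0.317793424284407), np.float64(0.0988887242163619)]
[ 0.47727206 -0.17999115] [ 0.10122651 -0.9948634 ] -84.19019705409278
spine_end [ 0.4634966  -0.03963991] -0.14102475275619195 0.0005025606784933416
towerfrontR [ 0.4934758  -0.16796259] -0.010326529506489324 0.01733812107671999
towerfrontL [ 0.45078318 -0.16475592] -0.017838347041747332 -0.02481060951983491
shakertop [ 0.48047964 -0.23461134] 0.054664313384321636 -0.0023379071694612924
backface [ 0.48595303 -0.28755175] 0.10788684538349946 -0.002251605164938997
[[ 9.40498223e-01  3.39798606e-01  2.05602014e-05]
 [ 3.39798606e-01 -9.40498222e-01 -3.24364555e-05]
 [ 8.31497053e-06  3.74927566e-05 -9.99999999e-01]]
[0.07781271 0.02822964 0.15929886] 280.19502273352305
```

Request:
apply_moves(
  motion=[
    {"x": 2.5,"y": 5.3,"z": 1,"yaw": 8},
    {"x": 5,"y": 10.5,"z": 1,"yaw": 16},
    {"x": 7.6,"y": 15.8,"z": 1,"yaw": 24},
    {"x": 10.1,"y": 21,"z": 1,"yaw": 32},
    {"x": 12.6,"y": 26.3,"z": 1,"yaw": 40},
    {"x": 15.2,"y": 31.6,"z": 1,"yaw": 48},
    {"x": 17.7,"y": 36.8,"z": 1,"yaw": 56},
    {"x": 20.2,"y": 42.1,"z": 1,"yaw": 64},
    {"x": 22.8,"y": 47.3,"z": 1,"yaw": 70},
    {"x": 25.3,"y": 52.7,"z": 1,"yaw": 76},
  ],
)

```text
schema error: expected keys x, y, z, yaw, hand
```

Request:
apply_moves(
  motion=[
    {"x": 2.5,"y": 5.3,"z": 1,"yaw": 8,"hand": 1},
    {"x": 5,"y": 10.5,"z": 1,"yaw": 16,"hand": 1},
    {"x": 7.6,"y": 15.8,"z": 1,"yaw": 24,"hand": 1},
    {"x": 10.1,"y": 21,"z": 1,"yaw": 32,"hand": 1},
    {"x": 12.6,"y": 26.3,"z": 1,"yaw": 40,"hand": 1},
    {"x": 15.2,"y": 31.6,"z": 1,"yaw": 48,"hand": 1},
    {"x": 17.7,"y": 36.8,"z": 1,"yaw": 56,"hand": 1},
    {"x": 20.2,"y": 42.1,"z": 1,"yaw": 64,"hand": 1},
    {"x": 22.8,"y": 47.3,"z": 1,"yaw": 70,"hand": 1},
    {"x": 25.3,"y": 52.7,"z": 1,"yaw": 76,"hand": 1},
  ],
  newtons=30,
)

```text
clock: 2.05
position: [0.4662, -0.0593, 0.2371]
ee_rot: [2.101, 2.334, 0.001]
force: [0.9, -0.9, -0.7]
width: 1.001
gripper_force: 0.0
```

Run:
```python
from h import *
s=observe();m=camera_model('wrist');im=get_image('wrist');cv2.imwrite('pics/w1.png',im)
print(s['clock'],s['position'],s['joints'],m['T'])
c=np.array([.4773,-.18]);ax=np.array([.1012,-.9949]);n=np.array([.9949,.1012])
for nm,b in dict(spine_end=(-.141,0,.051),spL=(-.141,.009,.051),spR=(-.141,-.009,.051),grip=(-.12,0,.051),c1=(-.16,.05,.014),c2=(-.16,-.05,.014)).items(): print(nm,w2px('wrist',[*(c+b[0]*ax+b[1]*n),b[2]],m))
```

```text
2.05 [ 0.46616535 -0.0593337   0.23709651] [ 0.4650299   0.22136434 -0.5343131   1.88747022  0.1287133   1.06531046
 -0.01589312] [[ 0.99438977 -0.09990648 -0.03475165  0.45639737]
 [ 0.1057515   0.94630847  0.30547816  0.02367957]
 [ 0.00236653 -0.3074394   0.95156472  0.39634147]
 [ 0.          0.          0.          1.        ]]
spine_end [315.03155475 165.76006787]
spL [322.27309544 165.78982197]
spR [307.78864386 165.73030814]
grip [314.9691291  182.21406573]
c1 [352.17637318 146.91165337]
c2 [277.96581219 146.58830904]
```

View pics/w1.png

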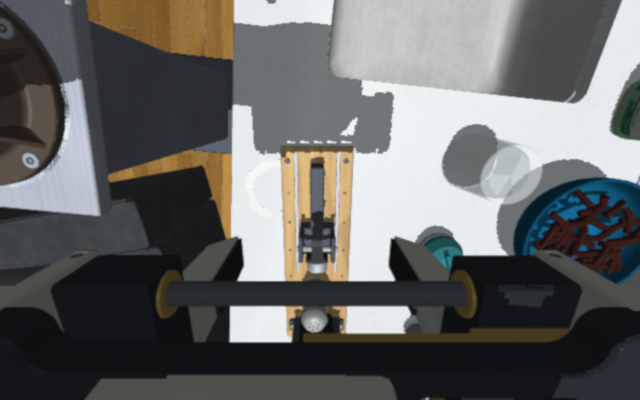

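The spine end shows at about (317,157–162) and the prediction was (315,166), so my estimate is within a few mm. The TCP is above the grip point, so I'll go straight down.

Request:
apply_moves(
  motion=[
    {"x": 0.1,"y": 0,"z": -5,"yaw": 0,"hand": 1},
    {"x": 0.1,"y": 0,"z": -10,"yaw": 0,"hand": 1},
    {"x": 0.1,"y": 0,"z": -15,"yaw": 0,"hand": 0.5},
    {"x": 0.1,"y": 0,"z": -19,"yaw": 0,"hand": 0},
    {"x": 0.1,"y": 0,"z": -21.5,"yaw": 0,"hand": 0},
    {"x": 0.1,"y": 0,"z": -21.5,"yaw": 0,"hand": -0.3},
    {"x": 0.1,"y": 0,"z": -21.5,"yaw": 0,"hand": -1},
    {"x": 0.1,"y": 0,"z": -21.5,"yaw": 0,"hand": -1},
    {"x": 0.1,"y": 0,"z": -21.5,"yaw": 0,"hand": -1},
    {"x": 0.1,"y": 0,"z": -21.5,"yaw": 0,"hand": -1},
  ],
  newtons=35,
)

```text
clock: 3.35
position: [0.4679, -0.0608, 0.0224]
ee_rot: [2.104, 2.33, 0.004]
force: [-0.9, 1.0, -2.1]
width: 0.195
gripper_force: 35.0
```

Request:
apply_moves(
  motion=[
    {"x": 0.05,"y": -0.5,"z": 0,"yaw": 0,"hand": -1},
    {"x": 0.1,"y": -1,"z": 0,"yaw": 0,"hand": -1},
    {"x": 0.15,"y": -1.5,"z": 0,"yaw": 0,"hand": -1},
    {"x": 0.2,"y": -2,"z": 0,"yaw": 0,"hand": -1},
    {"x": 0.25,"y": -2.5,"z": 0,"yaw": 0,"hand": -1},
    {"x": 0.3,"y": -3,"z": 0,"yaw": 0,"hand": -1},
    {"x": 0.35,"y": -3.5,"z": 0,"yaw": 0,"hand": -1},
    {"x": 0.4,"y": -4,"z": 0,"yaw": 0,"hand": -1},
    {"x": 0.43,"y": -4.3,"z": 0,"yaw": 0,"hand": -1},
    {"x": 0.43,"y": -4.3,"z": 0,"yaw": 0,"hand": -1},
  ],
)

```text
clock: 4.6
position: [0.4721, -0.1022, 0.0224]
ee_rot: [2.103, 2.333, 0.005]
force: [2.8, 6.4, 2.9]
width: 0.193
gripper_force: 35.0
```

Request:
apply_moves(
  motion=[
    {"x": 0.02,"y": -0.25,"z": 0,"yaw": 0,"hand": -1},
    {"x": 0.05,"y": -0.5,"z": 0,"yaw": 0,"hand": -1},
    {"x": 0.07,"y": -0.75,"z": 0,"yaw": 0,"hand": -1},
    {"x": 0.1,"y": -1,"z": 0,"yaw": 0,"hand": -1},
    {"x": 0.12,"y": -1.25,"z": 0,"yaw": 0,"hand": -1},
    {"x": 0.15,"y": -1.5,"z": 0,"yaw": 0,"hand": -1},
    {"x": 0.17,"y": -1.7,"z": 0,"yaw": 0,"hand": -1},
    {"x": 0.19,"y": -1.9,"z": 0,"yaw": 0,"hand": -1},
    {"x": 0.21,"y": -2.1,"z": 0,"yaw": 0,"hand": -1},
  ],
)

```text
clock: 5.72
position: [0.4741, -0.1222, 0.0224]
ee_rot: [2.102, 2.334, 0.006]
force: [2.6, 10.1, 3.6]
width: 0.192
gripper_force: 35.0
```

Run:
```python
from h import *
im=get_image('top')
cv2.imwrite('pics/t2.png',cv2.resize(im[180:270,290:450],None,fx=5,fy=5,interpolation=2))
print(observe()['force'])
```

```text
[2.23075689 8.8266977  3.06779756]
```

View pics/t2.png

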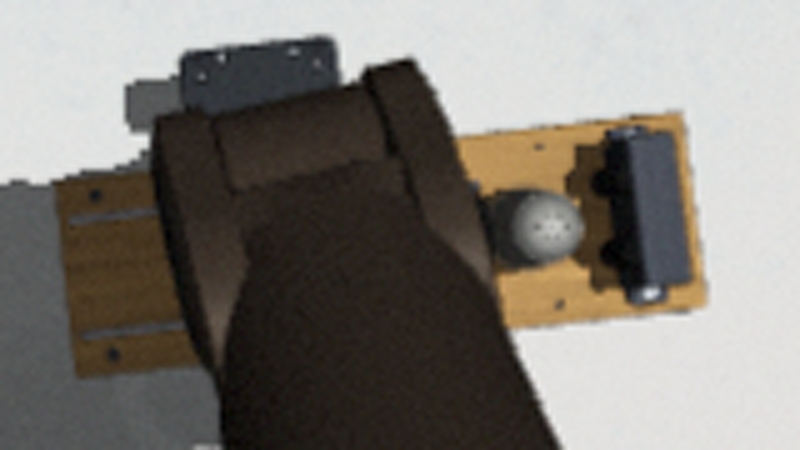

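The shaker has moved about 16 mm, with its cap at crop (550,227), and still has a gap to the posts at about (605,215). I'll advance slowly from here.

Request:
apply_moves(
  motion=[
    {"x": 0.01,"y": -0.1,"z": 0,"yaw": 0,"hand": -1},
    {"x": 0.02,"y": -0.2,"z": 0,"yaw": 0,"hand": -1},
    {"x": 0.03,"y": -0.3,"z": 0,"yaw": 0,"hand": -1},
    {"x": 0.04,"y": -0.4,"z": 0,"yaw": 0,"hand": -1},
    {"x": 0.05,"y": -0.5,"z": 0,"yaw": 0,"hand": -1},
  ],
)

```text
clock: 6.4
position: [0.4746, -0.1273, 0.0224]
ee_rot: [2.102, 2.334, 0.005]
force: [2.3, 7.7, 3.8]
width: 0.194
gripper_force: 35.0
```

Request:
apply_moves(
  motion=[
    {"x": 0.01,"y": -0.1,"z": 0,"yaw": 0,"hand": -1},
    {"x": 0.02,"y": -0.2,"z": 0,"yaw": 0,"hand": -1},
    {"x": 0.03,"y": -0.3,"z": 0,"yaw": 0,"hand": -1},
    {"x": 0.04,"y": -0.4,"z": 0,"yaw": 0,"hand": -1},
  ],
)

```text
clock: 6.9
position: [0.475, -0.1313, 0.0224]
ee_rot: [2.102, 2.334, 0.005]
force: [2.3, 9.2, 4.5]
width: 0.195
gripper_force: 35.0
```

Request:
apply_moves(
  motion=[
    {"x": 0.01,"y": -0.1,"z": 0,"yaw": 0,"hand": -1},
    {"x": 0.02,"y": -0.2,"z": 0,"yaw": 0,"hand": -1},
    {"x": 0.03,"y": -0.3,"z": 0,"yaw": 0,"hand": -1},
  ],
)

```text
clock: 7.28
position: [0.4754, -0.1342, 0.0224]
ee_rot: [2.102, 2.334, 0.005]
force: [1.4, 9.0, 4.1]
width: 0.196
gripper_force: 35.0
```

Request:
apply_moves(
  motion=[
    {"x": 0.01,"y": -0.1,"z": 0,"yaw": 0,"hand": -1},
    {"x": 0.02,"y": -0.2,"z": 0,"yaw": 0,"hand": -1},
    {"x": 0.03,"y": -0.3,"z": 0,"yaw": 0,"hand": -1},
  ],
)

```text
clock: 7.65
position: [0.4757, -0.1373, 0.0224]
ee_rot: [2.102, 2.334, 0.005]
force: [2.5, 8.7, 4.1]
width: 0.194
gripper_force: 35.0
```

Request:
apply_moves(
  motion=[
    {"x": 0.01,"y": -0.1,"z": 0,"yaw": 0,"hand": -1},
    {"x": 0.02,"y": -0.2,"z": 0,"yaw": 0,"hand": -1},
    {"x": 0.03,"y": -0.3,"z": 0,"yaw": 0,"hand": -1},
  ],
)

```text
clock: 8.02
position: [0.476, -0.1403, 0.0224]
ee_rot: [2.102, 2.334, 0.005]
force: [1.3, 8.5, 4.8]
width: 0.193
gripper_force: 35.0
```

Request:
apply_moves(
  motion=[
    {"x": 0.01,"y": -0.1,"z": 0,"yaw": 0,"hand": -1},
    {"x": 0.02,"y": -0.2,"z": 0,"yaw": 0,"hand": -1},
    {"x": 0.03,"y": -0.3,"z": 0,"yaw": 0,"hand": -1},
  ],
)

```text
clock: 8.4
position: [0.4763, -0.1433, 0.0224]
ee_rot: [2.102, 2.334, 0.005]
force: [2.2, 10.1, 4.0]
width: 0.192
gripper_force: 35.0
```

Request:
apply_moves(
  motion=[
    {"x": 0.01,"y": -0.1,"z": 0,"yaw": 0,"hand": -1},
    {"x": 0.02,"y": -0.2,"z": 0,"yaw": 0,"hand": -1},
  ],
)

```text
clock: 8.65
position: [0.4764, -0.1448, 0.0224]
ee_rot: [-2.102, -2.335, -0.006]
force: [1.5, 12.1, 4.1]
width: 0.193
gripper_force: 35.0
```

Request:
apply_moves(
  motion=[
    {"x": 0.01,"y": -0.1,"z": 0,"yaw": 0,"hand": -1},
    {"x": 0.01,"y": -0.1,"z": 0,"yaw": 0,"hand": -1},
  ],
)

```text
clock: 8.9
position: [0.4765, -0.1453, 0.0224]
ee_rot: [-2.101, -2.335, -0.006]
force: [2.2, 12.6, 4.1]
width: 0.192
gripper_force: 35.0
```

Request:
apply_moves(
  motion=[
    {"x": 0.01,"y": -0.1,"z": 0,"yaw": 0,"hand": -1},
    {"x": 0.015,"y": -0.15,"z": 0,"yaw": 0,"hand": -1},
    {"x": 0.015,"y": -0.15,"z": 0,"yaw": 0,"hand": -1},
  ],
)

```text
clock: 9.28
position: [0.4765, -0.1458, 0.0224]
ee_rot: [-2.099, -2.335, -0.007]
force: [1.4, 15.9, 6.7]
width: 0.196
gripper_force: 35.0
```

Request:
apply_moves(
  motion=[
    {"x": 0.01,"y": -0.1,"z": 0,"yaw": 0,"hand": -1},
    {"x": 0.01,"y": -0.1,"z": 0,"yaw": 0,"hand": -1},
    {"x": 0.01,"y": -0.1,"z": 0,"yaw": 0,"hand": -1},
  ],
)

```text
clock: 9.65
position: [0.4766, -0.1462, 0.0223]
ee_rot: [-2.098, -2.335, -0.008]
force: [-0.1, 18.2, 7.9]
width: 0.194
gripper_force: 35.0
```

Run:
```python
from h import *
im=get_image('top')
cv2.imwrite('pics/t3.png',cv2.resize(im[180:270,290:450],None,fx=5,fy=5,interpolation=2))
print(observe()['force'],observe()['position'])
```

```text
[ 0.06534172 16.88628067  7.77295702] [ 0.47658739 -0.14623234  0.02235334]
```

View pics/t3.png

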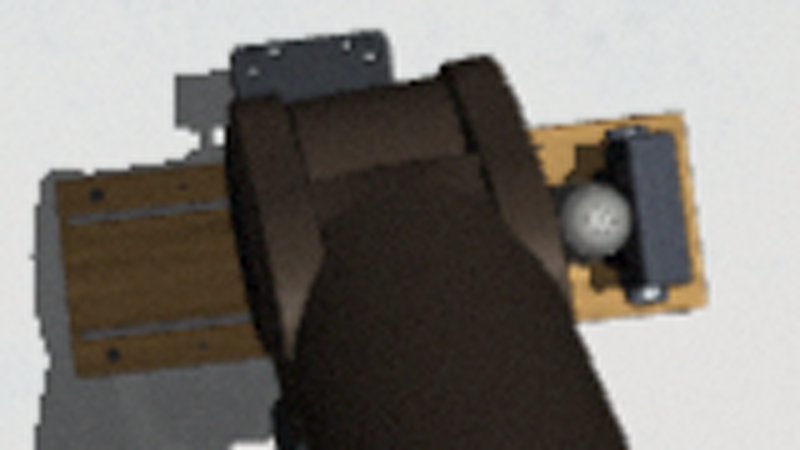

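The shaker (cap at crop (597,222)) sits against the posts and upright, with about 17 N at the wrist, so roughly 9 N on the shaker. Now I'll back off and watch for the reversed drag to level out.

Request:
apply_moves(
  motion=[
    {"x": -0.01,"y": 0.1,"z": 0,"yaw": 0,"hand": -1},
    {"x": -0.02,"y": 0.2,"z": 0,"yaw": 0,"hand": -1},
    {"x": -0.03,"y": 0.3,"z": 0,"yaw": 0,"hand": -1},
  ],
)

```text
clock: 10.07
position: [0.4766, -0.1461, 0.0224]
ee_rot: [2.102, 2.334, 0.005]
force: [3.4, 5.2, 2.1]
width: 0.196
gripper_force: 35.0
```

Request:
apply_moves(
  motion=[
    {"x": -0.01,"y": 0.1,"z": 0,"yaw": 0,"hand": -1},
    {"x": -0.02,"y": 0.2,"z": 0,"yaw": 0,"hand": -1},
    {"x": -0.03,"y": 0.3,"z": 0,"yaw": 0,"hand": -1},
  ],
)

```text
clock: 10.45
position: [0.4766, -0.1459, 0.0224]
ee_rot: [2.103, 2.33, 0.002]
force: [6.8, -2.2, 1.4]
width: 0.194
gripper_force: 35.0
```

Request:
apply_moves(
  motion=[
    {"x": -0.01,"y": 0.1,"z": 0,"yaw": 0,"hand": -1},
    {"x": -0.02,"y": 0.2,"z": 0,"yaw": 0,"hand": -1},
  ],
)

```text
clock: 10.7
position: [0.4765, -0.1452, 0.0224]
ee_rot: [2.104, 2.328, 0.001]
force: [5.6, -6.0, 0.6]
width: 0.194
gripper_force: 35.0
```

Request:
apply_moves(
  motion=[
    {"x": -0.01,"y": 0.1,"z": 0,"yaw": 0,"hand": -1},
    {"x": -0.015,"y": 0.15,"z": 0,"yaw": 0,"hand": -1},
  ],
)

```text
clock: 10.95
position: [0.4764, -0.1443, 0.0224]
ee_rot: [2.104, 2.327, 0.001]
force: [7.2, -7.8, -0.1]
width: 0.193
gripper_force: 35.0
```

Run:
```python
from h import *
im=get_image('wrist');cv2.imwrite('pics/wa.png',im);print(observe()['position'],observe()['force'])
```

```text
[ 0.47636182 -0.14426266  0.02237387] [ 6.8799033  -5.61990222 -0.33549907]
```

View pics/wa.png

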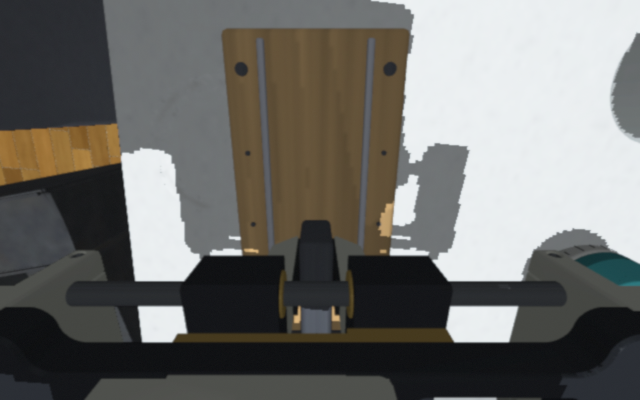

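Request:
apply_moves(
  motion=[
    {"x": -0.01,"y": 0.1,"z": 0,"yaw": 0,"hand": -1},
    {"x": -0.02,"y": 0.2,"z": 0,"yaw": 0,"hand": -1},
    {"x": -0.02,"y": 0.2,"z": 0,"yaw": 0,"hand": -1},
  ],
)

```text
clock: 11.38
position: [0.4762, -0.1424, 0.0224]
ee_rot: [2.104, 2.327, 0.001]
force: [7.6, -6.7, 0.4]
width: 0.195
gripper_force: 35.0
```

Run:
```python
from h import *
im=get_image('wrist');cv2.imwrite('pics/wb.png',im);print(observe()['position'],observe()['force'])
```

```text
[ 0.47616651 -0.14234851  0.02235445] [ 6.67607909 -6.19123462  1.13346095]
```

Run:
```python
from h import *
a,b=[cv2.cvtColor(cv2.imread(f'pics/w{k}.png'),6) for k in'ab']
up=lambda x:cv2.resize(x,None,fx=8,fy=8,interpolation=2)
def d(r0,r1,c0,c1,m=8):
    t=up(a[r0:r1,c0:c1]);s=up(b[r0-m:r1+m,c0-m:c1+m]);r=cv2.matchTemplate(s,t,5);_,v,_,l=cv2.minMaxLoc(r);return l[0]/8-m,l[1]/8-m,v
print('spine',d(212,240,294,338),'base',d(20,90,216,416),'holes',d(145,165,240,395))
```

```text
spine (0.0, 0.0, 0.9994472861289978) base (-0.375, 4.0, 0.9931595921516418) holes (0.0, 3.375, 0.9863365292549133)
```

The spine stayed still in the hand image while the base moved 4 px, so the jaw is following. I'll go 0.6 mm further, release and rise.

Request:
apply_moves(
  motion=[
    {"x": -0.006,"y": 0.06,"z": 0,"yaw": 0,"hand": -1},
    {"x": -0.006,"y": 0.06,"z": 0,"yaw": 0,"hand": -1},
    {"x": -0.006,"y": 0.06,"z": 0,"yaw": 0,"hand": 0},
    {"x": -0.006,"y": 0.06,"z": 0,"yaw": 0,"hand": 0},
    {"x": -0.006,"y": 0.06,"z": 0,"yaw": 0,"hand": 0},
    {"x": -0.006,"y": 0.06,"z": 4,"yaw": 0,"hand": 0},
    {"x": -0.006,"y": 0.06,"z": 9,"yaw": 0,"hand": -0.5},
    {"x": -0.006,"y": 0.06,"z": 14,"yaw": 0,"hand": -1},
    {"x": -0.006,"y": 0.06,"z": 19,"yaw": 0,"hand": -1},
    {"x": -0.006,"y": 0.06,"z": 19,"yaw": 0,"hand": -1},
  ],
)

```text
clock: 12.68
position: [0.4762, -0.1393, 0.2153]
ee_rot: [2.101, 2.328, 0.004]
force: [1.2, -0.3, -0.4]
width: 0.111
gripper_force: 0.0
```

Run:
```python
from h import *
s=observe();print(s['position'],s['ee_rot'],s['width'],s['clock'])
c=np.array([.4773,-.18]);ax=np.array([.1012,-.9949])
for k in('side','wrist'):
    im=get_image(k);cv2.imwrite(f'pics/{k}4.png',im)
    print(k,[(x['rect'],round(x['p'],2)) for x in recognise('lever',k)[:2]])
    # face est: pressed TCP -.145 -> backed 3mm
    h=-.0155-.022+(.0845-.0037)
    for a in(1.57,1.4,1.25,1.1):print(a,[w2px(k,[*(c+ax*(h-r*np.cos(a))),.066+r*np.sin(a)]).round(1) for r in(0,78,88)])
a=cv2.imread('pics/side4.png')[130:250,290:400];b=cv2.imread('pics/wrist4.png')
a=cv2.resize(a,(366,400),interpolation=2);cv2.imwrite('pics/m4.png',np.hstack([a,b[:,110:530]]))
```

```text
[ 0.47621879 -0.13933646  0.21526641] [2.10089764 2.32771972 0.00415612] 0.1109049211055906 12.675
side [([294.2, 141.6, 307.5, 169.4], 0.62)]
1.57 [array([348. , 170.6]), array([327.1, 773.3]), array([327.1, 771.4])]
1.4 [array([348. , 170.6]), array([342.1, 604.9]), array([342.1, 603.9])]
1.25 [array([348. , 170.6]), array([351.6, 498.2]), array([351.6, 497.5])]
1.1 [array([348. , 170.6]), array([359.2, 412.9]), array([359.2, 412.4])]
wrist [([309.8, 247.0, 318.8, 281.0], 0.42)]
1.57 [array([316.1, 257.2]), array([316. , 111.8]), array([316. , 111.9])]
1.4 [array([316.1, 257.2]), array([315.9, 162.4]), array([315.9, 162.4])]
1.25 [array([316.1, 257.2]), array([315.9, 204.8]), array([315.9, 204.9])]
1.1 [array([316.1, 257.2]), array([315.8, 247.4]), array([315.8, 247.4])]
```

View pics/m4.png

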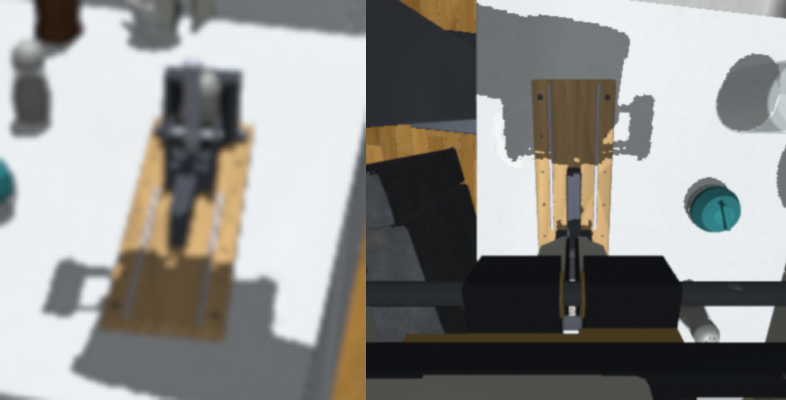

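Run:
```python
from h import *
c=np.array([.4773,-.18]);ax=np.array([.1012,-.9949]);h=-.0155-.022+(.0845-.0037)
print('hinge xy',c+ax*h)
for k in('side','wrist'):
    for a in(1.57,1.45,1.35,1.25):print(k,a,[w2px(k,[*(c+ax*(h-r*np.cos(a))),.066+r*np.sin(a)]).round(1) for r in(0,.078,.088)])
    print('spine end',w2px(k,[*(c+ax*(h-.104)),.051]))
```

```text
hinge xy [ 0.48168196 -0.22307917]
side 1.57 [array([348. , 170.6]), array([348.8, 147.2]), array([348.9, 144.1])]
side 1.45 [array([348. , 170.6]), array([348.5, 149. ]), array([348.5, 146.1])]
side 1.35 [array([348. , 170.6]), array([348.2, 150.7]), array([348.2, 148. ])]
side 1.25 [array([348. , 170.6]), array([347.8, 152.6]), array([347.8, 150.2])]
spine end [343.67687885 194.78226125]
wrist 1.57 [array([316.1, 257.2]), array([316.2, 297.6]), array([316.2, 304.5])]
wrist 1.45 [array([316.1, 257.2]), array([316.2, 288.8]), array([316.2, 294.3])]
wrist 1.35 [array([316.1, 257.2]), array([316.2, 281. ]), array([316.2, 285.1])]
wrist 1.25 [array([316.1, 257.2]), array([316.2, 272.7]), array([316.2, 275.4])]
spine end [316.34967574 170.3492683 ]
```

Request:
apply_moves(
  motion=[
    {"x": 0.56,"y": -5.5,"z": 0,"yaw": 0,"hand": -1},
    {"x": 1.1,"y": -10.9,"z": 0,"yaw": 0,"hand": -1},
    {"x": 1.1,"y": -10.9,"z": 0,"yaw": 0,"hand": -1},
    {"x": 1.1,"y": -10.9,"z": -4,"yaw": 0,"hand": -1},
    {"x": 1.1,"y": -10.9,"z": -8.5,"yaw": 0,"hand": -1},
    {"x": 1.1,"y": -10.9,"z": -8.5,"yaw": 0,"hand": -1},
  ],
)

```text
clock: 13.62
position: [0.4823, -0.2462, 0.1232]
ee_rot: [-2.098, -2.328, 0.003]
force: [0.2, 0.8, 0.1]
width: 0.004
gripper_force: 0.0
```

Request:
apply_moves(
  motion=[
    {"x": 0,"y": 0,"z": 0.2,"yaw": 0,"hand": -1},
  ],
)

```text
clock: 13.75
position: [0.4857, -0.2475, 0.1295]
ee_rot: [-2.104, -2.333, -0.001]
force: [0.8, 0.6, -0.1]
width: 0.006
gripper_force: 0.0
```

Run:
```python
from h import *
im=get_image('side');im2=get_image('top')
s=observe();print(s['position'],s['ee_rot'],s['force'],s['joints'])
p=s['position'][:2]-[.4773,-.18];print(p@[.1012,-.9949],p@[.9949,.1012])
f=lambda a,r,c:cv2.resize(a[r:r+80,c:c+80],(400,400),interpolation=2)
cv2.imwrite('pics/m5.png',np.hstack([f(im,120,300),f(im2,180,340)]))
```

```text
[ 0.48653392 -0.24822193  0.13066926] [2.10260368e+00 2.33064531e+00 1.53414589e-03] [ 0.1847965  -0.21575851  0.4043834 ] [ 0.71653993  0.45425308 -0.46353082  1.85479638  0.25590687  0.88835694
  0.23419421]
0.0688084710535825 0.002282768644864155
```

View pics/m5.png

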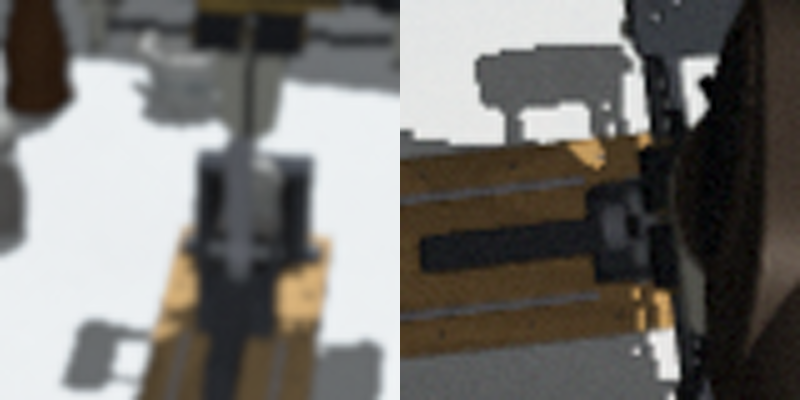

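Side view: the upright lever stands directly in front of the closed fingers, laterally centred, and the shaker is upright against the posts. Now I'll swing the lever back and down.

Request:
apply_moves(
  motion=[
    {"x": -0.1,"y": 1,"z": 0,"yaw": 0,"hand": -1},
    {"x": -0.22,"y": 2.2,"z": -0.1,"yaw": 0,"hand": -1},
    {"x": -0.34,"y": 3.4,"z": -0.3,"yaw": 0,"hand": -1},
    {"x": -0.44,"y": 4.4,"z": -0.7,"yaw": 0,"hand": -1},
    {"x": -0.53,"y": 5.2,"z": -1.1,"yaw": 0,"hand": -1},
    {"x": -0.6,"y": 5.9,"z": -1.7,"yaw": 0,"hand": -1},
    {"x": -0.67,"y": 6.6,"z": -2.4,"yaw": 0,"hand": -1},
    {"x": -0.72,"y": 7.1,"z": -3.2,"yaw": 0,"hand": -1},
    {"x": -0.77,"y": 7.6,"z": -4.1,"yaw": 0,"hand": -1},
    {"x": -0.77,"y": 7.6,"z": -4.1,"yaw": 0,"hand": -1},
  ],
)

```text
clock: 15.1
position: [0.477, -0.1712, 0.0869]
ee_rot: [-2.103, -2.332, 0.0]
force: [0.0, 1.1, -0.0]
width: 0.005
gripper_force: 0.0
```

Request:
apply_moves(
  motion=[
    {"x": -0.03,"y": 0.3,"z": -0.8,"yaw": 0,"hand": -1},
    {"x": -0.06,"y": 0.6,"z": -1.6,"yaw": 0,"hand": -1},
    {"x": -0.08,"y": 0.8,"z": -2,"yaw": 0,"hand": -1},
    {"x": -0.08,"y": 0.8,"z": -2.2,"yaw": 0,"hand": -1},
    {"x": -0.08,"y": 0.8,"z": -2.2,"yaw": 0,"hand": -1},
  ],
)

```text
clock: 15.72
position: [0.4776, -0.1652, 0.0694]
ee_rot: [2.103, 2.328, -0.002]
force: [-15.4, -0.1, 58.9]
width: 0.006
gripper_force: 29.3
```

Request:
apply_moves(
  motion=[
    {"x": 0,"y": 0,"z": 1,"yaw": 0,"hand": -1},
    {"x": 0,"y": 0,"z": 4,"yaw": 0,"hand": -1},
    {"x": 0,"y": 2,"z": 9,"yaw": 0,"hand": -1},
    {"x": 0,"y": 7,"z": 14,"yaw": 0,"hand": -1},
    {"x": 0,"y": 12,"z": 16,"yaw": 0,"hand": -1},
    {"x": 0,"y": 16,"z": 16,"yaw": 0,"hand": -1},
    {"x": 0,"y": 16,"z": 16,"yaw": 0,"hand": -1},
  ],
)

```text
clock: 16.6
position: [0.4764, -0.0003, 0.2259]
ee_rot: [-2.098, -2.338, -0.002]
force: [-0.1, -1.0, -0.5]
width: 0.003
gripper_force: 0.0
```

Run:
```python
from h import *
im=get_image('side');im2=get_image('wrist')
s=observe();print(s['clock'],s['position'],s['force'])
cv2.imwrite('pics/m6.png',np.hstack([cv2.resize(im[120:220,290:390],(400,400),interpolation=2),im2[:,120:520]]))
c=np.array([.4773,-.18]);ax=np.array([.1012,-.9949]);n=np.array([.9949,.1012])
for a in(0,.12,.25,.4):print(a,[w2px(k,[*(c+ax*(.044-.088*np.cos(a))+.0025*n),.066+.088*np.sin(a)]).round(1) for k in('side','wrist')])
print(w2px('wrist',[*(c+ax*(-.060)+.0025*n),.051]))
```

```text
16.7 [ 0.47639127 -0.00423899  0.22517183] [ 0.21557528 -1.4339033  -0.04531604]
0 [array([343.6, 186.9]), array([304.9, 283.1])]
0.12 [array([343.7, 183.6]), array([304.6, 288.3])]
0.25 [array([343.9, 179.8]), array([304.3, 295.2])]
0.4 [array([344.2, 175.1]), array([304. , 304.6])]
[305.23508046 266.44122347]
```

View pics/m6.png

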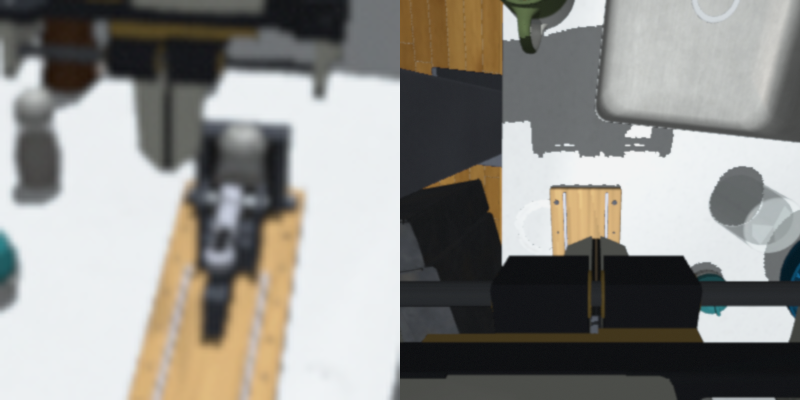

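The lever end shows at side pixel (344.5,186), and the prediction for shut was 186.9, so the lever is fully down. The shaker stands upright against the posts and the robot is clear.

```bash
python3 -c "
from cell import *
print(sign_off())"
```

```text
the job is handed in; nothing more can be done
None
```

The job is handed in at about 17 s of the 58 s allowed. The jaw was pressed on the shaker with roughly 9 N and backed off an estimated 2.5–4 mm. The lever is fully down with the shaker upright and the arm clear. The pad's grip force could not be measured directly, and the sign-off gave no verdict.

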